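# Seat a valve cap in the drilling jig and snap the clamp shut

### The arm

A 7-joint arm with a two-finger parallel gripper is mounted at the origin on a cart in front of the work surface, level with it; the furniture and walls round the work are solid. World frame = base frame: x ahead of the robot, y to its left, z up, the work surface at z = 0. Lengths are in mm, angles in rad, forces in N, time in s.
With the tool pointing down it reaches from about 425 to 875 mm from the base axis. Payload 9.9 kg.
Tool frame: the origin (TCP) lies at the centre of the arm's flange, where the gripper is bolted on; the fingertips stand 173 mm ahead of it and the grasp point (between the pads) lies 155 mm ahead of it (robot.hold_point_z is the distance from the TCP to the grasp point, in mm); z points along the fingers, y is the line along which they close (so a half turn about z gives the same grasp; the last joint's range is limited). The gripper opens to 85 mm and grips with 20 to 120 N. Pads are 22 mm wide; open, the fingers measure 114 mm over their backs; the gripper's body (76 mm by 85 mm) begins 54 mm behind the grasp point. The pads swing forward as they close: fully open they stand 13 mm farther back than shut.
Start: joints at [1.265, 0.576, 0.025, 1.437, -0.015, 1.129, -0.057], TCP at [148.495, -658.471, 404.689] pointing down, gripper open.
Joint ranges: [-2.76, 2.76], [-0.34, 2.15], [-1.52, 1.57], [0.19, 2.46], [-1.09, 4.23], [0.17, 1.99], [-2.82, 2.82]. Speed limits (rad/s): [2.22, 2.22, 3.01, 3.01, 3.14, 3.14, 3.14].

### API

Orientations are given as a 3x3 rotation matrix whose columns are the frame's x, y, z axes.
In Python, from bench import robot gives the robot as it stands. Calls block until the motion is done:
- robot.move_pose(position, orientation): joint-space move of the TCP to a pose.
- robot.move_linear(position, frame=None, vel=150): straight line of the TCP; frame=None keeps the orientation; vel is the mean speed in mm/s.
- robot.movej(angles): joint-space move.
- robot.set_gripper(opening, strength=None): finger opening in mm; strength is the grip in N (None keeps the last); returns when the fingers have stopped.
- robot.hold(seconds).
- robot.solve_ik(position, orientation): joint angles nearest the present ones, or None.
- robot.get_obs(): the state.
- robot.read_camera(name): name is "scene" or "side" or "wrist"; returns (picture, depth): 384x512x3 uint8, blue, green, red; 384x512 float32, mm along the optical axis (not along the pixel's ray), 0 where there is no reading.
- robot.calibration(name): a dict with "K" (3x3 intrinsics, pixels), "k1" (the pictures are not rectified: a ray, as slopes to the right and down, at radius r is drawn at 1 + k1 r^2 times it, then the intrinsics apply), "extrinsics" (4x4, takes a point from world to camera coordinates); the wrist camera has in their place "tool_from_camera" (4x4, takes a point from camera to tool coordinates, whose origin is the TCP and whose axes are the flange's). Camera axes: x right, y down, z forward; pixel columns grow to the right and rows downward; lengths in mm; the calibration is good to about 2 mm. A picture is of the moment at which its call begins: read the wrist's pose just before it. calibration takes no time and is no camera call.
A pose or a line that the arm cannot do raises robot.MotionError and nothing moves.
- robot.job_done(): hands the job in; it is judged then, once.
The state is a dict: "time_s": time; "q": joint angles; "dq": joint speeds; "effort": joint torques, N m; "tcp_pos": TCP position; "tcp_rot": TCP orientation; "wrist_force": force on the tool from outside, world axes, zero at the start; "torque": the same for the moment, N m; "grip_width": finger opening in mm; "grasp_force": force on a finger pad.
Only numpy, scipy, OpenCV 4.12 (cv2) and the standard library are available. Lean on these libraries where they do the work, as an engineer would, in place of code of your own. Each camera call takes 0.05 s, during which the arm holds its last target. There are 200 camera calls.

### The job

Ready the drilling jig: push the valve cap that lies in the jig's channel along between the rails until it is fully home against the end stop, then push the black-gripped handle of the jig's own clamp over past its middle so that the clamp snaps shut and holds the cap down. Do it all by pushing, do not pick anything up, and leave the spare cap and the brass hose barb beside the jig where they are.

Things in the scene. Friction and masses are not known exactly. Their poses are not given: they have to be found in the camera images.
- jig: Fixed jig: dark steel plate 12 mm thick with a channel and a toggle clamp. Origin on the bench under the nest's centre; x along the channel from its open end to the end stop, y from the nest to the clamp, z up. Plate x -110 to 45, y -48 to 124 mm. Rails 51 mm apart, 9 mm thick, 7 mm high above the plate, x -103 to 24 mm. End stop 10 mm high above the plate, its face at x = 24.5 mm.
- nest (a point): Where the centre of the cap is when it is home: jig x = 0, y = 0, 18.5 mm above the bench.
- work_cap_center (a point): Centre of the loose valve cap in the channel: zinc-plated, round, 48 mm across, 13 mm high, 34 g or so, flat on the plate (top 25 mm above the bench), 1.5 mm to spare to each rail. It starts 35 to 65 mm short of the nest and slides along the channel. Its own axes mean nothing.
- lever_pivot (a point): Pivot of the clamp lever: at jig x = 0, y = 64 mm, 48 mm above the bench, turning about the jig's x axis between two upright steel cheeks (30 mm wide in x over the bolts). A short spring strut runs from a clevis at y = 112 mm (30 mm high) to the lever, under the handle.
- lever_tip (a point): Centre of the rounded end (radius 11 mm) of the handle's black grip, 105 mm from the pivot. Handle and hold-down arm are one rigid lever. Open, the handle leans away from the nest (jig +y), 28 degrees above level, and the arm stands nearly upright, top about 125 mm above the bench. Pushed up and over to jig -y the handle ends about 15 degrees past upright, the arm level, its rubber pad on the cap.
- clamp_lever (a joint): Lever angle, rad: 0 open, grows as it closes; about 1.30 when shut on a cap (stop at 1.344). An over-centre spring drives it away from the middle (0.67) to the side it is on: starting it takes about 0.5 N m (5 N square to the handle at its tip), falling to none at the middle, beyond which it snaps shut by itself and presses the cap with about 8 N. It stays in either end position.
- spare_cap_center (a point): Centre of a loose spare valve cap of the same kind (48 mm across, 13 mm high), lying on the bench on the jig's -y side. Not to be disturbed.
- loose_barb: A small loose brass hose barb, 17x19 mm, 30 mm tall, standing on the bench on its hexagon near the jig's open end on the clamp side (+y). Origin at the centre of its foot. Not to be disturbed.
Mind the look-alikes: they are no part of the job. Leave any pink look-alike of the part that bears work_cap_center alone.

How it is judged (in metres and radians):
On the way, in this order (a step that is already met when the one before it is completed fails the run):
1. the cap is home against the end stop while the clamp is still open (horizontal distance between work_cap_center and nest below 0.0035 m and z of work_cap_center in the frame of jig below 0.0205 m and value of joint clamp_lever below 0.3 rad), for 0.2 s.
2. the lever has snapped over and is shut on the cap (value of joint clamp_lever above 1.2 rad and contact force between clamp_lever and work_cap above 2 N), for 0.2 s.
At the end, for the whole second after the job is handed in: The cap lies flat in the nest (centre within 3.5 mm of the home point), the lever is shut (beyond 1.2 rad) with its pad pressing the cap with more than 2 N, and the spare cap and the barb are within 15 mm of where they stood (all of step 2 and horizontal distance between work_cap_center and nest below 0.0035 m and z of work_cap_center in the frame of jig below 0.0205 m and linear speed of work_cap below 0.01 m/s and distance of each of spare_cap_center, loose_barb from where it was at the start of the episode below 0.015 m); the robot touches nothing.
It fails at once if the work cap is lifted off the jig plate (more than 10 mm) (z of work_cap_center in the frame of jig above 0.0285 m).
It fails at once if the spare cap is lifted or shifted (more than 15 mm) (distance of spare_cap_center from where it was at the start of the episode above 0.015 m).
It fails at once if the barb is lifted, toppled or shifted (more than 15 mm or 0.5 rad) (distance of loose_barb from where it was at the start of the episode above 0.015 m or angle between loose_barb's own z axis and vertical above 0.5 rad).
It also fails if it takes over 45 s, if anything falls off the work surface, if the arm or the gripper's body presses on something with over 40 N, if the wrist force passes 120 N, or if a joint passes its speed limit or range.

## Working session

There is one attempt and no reset: what is moved stays moved. The work goes in short steps, each a Python script; the robot and the scene stay as the last script left them, time stands still between calls to the robot, and variables do not carry over. Pictures are saved under pics/ and viewed, at most 10 in all, crops included, and the job is handed in when it is done.

```bash
ls; mkdir -p pics; cat > h.py <<'E'
import numpy as np, cv2
from bench import robot
def snap(n):
    o=robot.get_obs(); im,d=robot.read_camera(n); c=robot.calibration(n)
    if 'extrinsics' in c: T=np.linalg.inv(np.array(c['extrinsics']))
    else:
        W=np.eye(4); W[:3,:3]=o['tcp_rot']; W[:3,3]=o['tcp_pos']; T=W@np.array(c['tool_from_camera'])
    return im,d,np.array(c['K']),c['k1'],T
def rays(s,uv):
    K,k1=s[2],s[3]
    return cv2.undistortPoints(np.array(uv,float).reshape(-1,1,2),K,np.array([k1,0,0,0.])).reshape(-1,2)
def onplane(s,uv,z):
    r=rays(s,uv); d=np.c_[r,np.ones(len(r))]@s[4][:3,:3].T; o=s[4][:3,3]
    return o+d*((z-o[2])/d[:,2])[:,None]
def cloud(s):
    h,w=s[1].shape; v,u=np.mgrid[:h,:w]; r=rays(s,np.c_[u.ravel(),v.ravel()])
    D=s[1].reshape(-1,1); P=np.c_[r,np.ones(len(r))]*D
    P=P@s[4][:3,:3].T+s[4][:3,3]; P[D[:,0]==0]=np.nan
    return P.reshape(h,w,3)
def save(s,name):
    import pickle; cv2.imwrite(f'pics/{name}.png',s[0]); pickle.dump(s,open(f'pics/{name}.pkl','wb'))
def load(name):
    import pickle; return pickle.load(open(f'pics/{name}.pkl','rb'))
E
python3 - <<'E'
from h import *
a=[]
for n in ('scene','side','wrist'):
    s=snap(n); save(s,n+'0'); print(n,s[4].round(2)[:3].tolist())
    a.append(s[0])
cv2.imwrite('pics/ab.png',cv2.resize(np.hstack(a[:2]),(800,300)))
E
```

```text
pics
scene [[0.75, -0.37, 0.55, 126.26], [-0.66, -0.39, 0.64, -551.35], [-0.02, -0.84, -0.54, 559.98]]
side [[-0.97, -0.11, 0.21, 368.62], [-0.24, 0.49, -0.84, 900.26], [-0.01, -0.87, -0.5, 611.17]]
wrist [[0.22, -0.92, -0.32, 229.47], [-0.98, -0.21, -0.07, -640.26], [-0.0, 0.32, -0.95, 372.91]]
```

View pics/scene0.png

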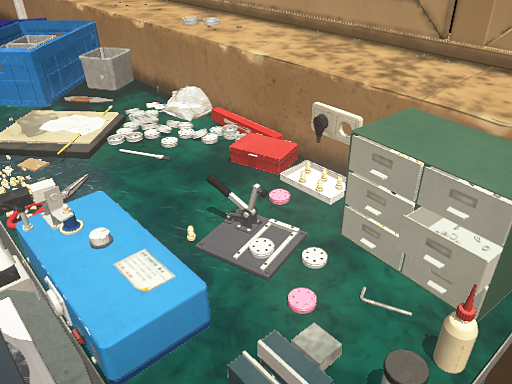

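View pics/side0.png

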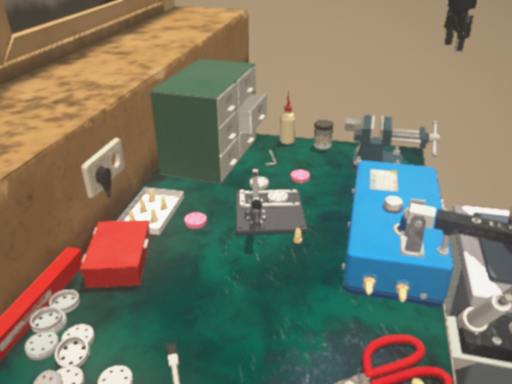

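```bash
python3 - <<'E'
from h import *
s=load('scene0')
cv2.imwrite('pics/crop.png',cv2.resize(s[0][165:315,175:335],(800,750),interpolation=cv2.INTER_CUBIC)[:600*750//750])
c=cv2.resize(s[0][168:288,180:340],(800,600),interpolation=cv2.INTER_CUBIC);cv2.imwrite('pics/crop.png',c)
P=cloud(s)
for n,uv in dict(cap=(262,247),spare=(315,257),barb=(190,233),pink1=(279,196),pink2=(302,300),tip=(213,182)).items():
    print(n,uv,P[uv[1],uv[0]].round(0))
# plate points: z 8..16
q=P[200:280,190:315].reshape(-1,3);m=(abs(q[:,2]-12)<3);q=q[m]
print(len(q));r=cv2.minAreaRect(q[:,:2].astype(np.float32));print(r,cv2.boxPoints(r))
E
```

```text
cap (262, 247) [556. -68.  24.]
spare (315, 257) [ 617. -149.   14.]
barb (190, 233) [482.  69.  18.]
pink1 (279, 196) [715.  50.  14.]
pink2 (302, 300) [ 520. -208.   14.]
tip (213, 182) [560.  87.  99.]
2924
((571.4378662109375, -21.201187133789062), (233.20660400390625, 236.03558349609375), 68.28433990478516) [[ 418.6523   -85.86266]
 [ 637.93677 -173.19598]
 [ 724.2234    43.46029]
 [ 504.93896  130.79361]]
```

View pics/crop.png

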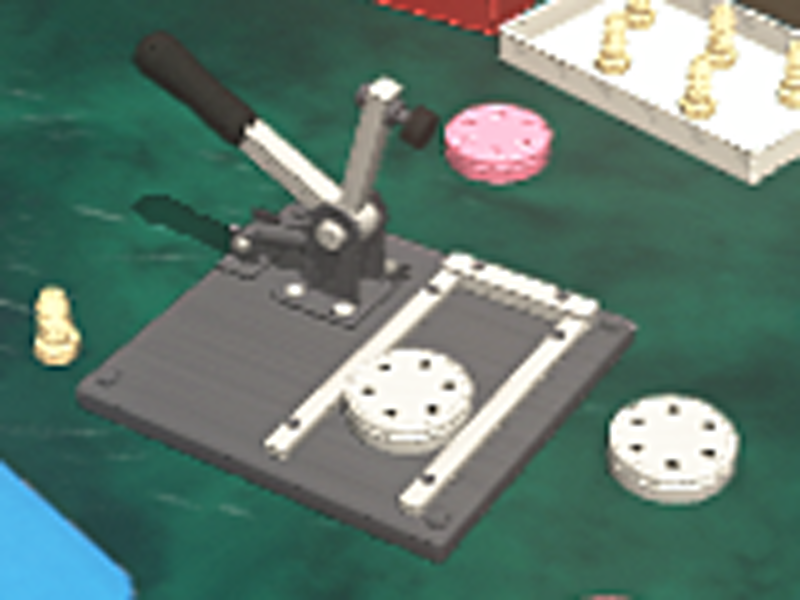

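```bash
cat >> h.py <<'E'
def fitjig(s,pts):  # list of (jx,jy,z,u,v)
    a=np.array(pts,float); W=np.array([onplane(s,p[3:5],p[2])[0][:2] for p in a]); J=a[:,:2]
    Jm,Wm=J.mean(0),W.mean(0); U,_,V=np.linalg.svd((J-Jm).T@(W-Wm)); R=(U@np.diag([1,np.linalg.det(U@V)])@V).T
    t=Wm-R@Jm; print('resid',(J@R.T+t-W).round(1).tolist()); return t,np.degrees(np.arctan2(R[1,0],R[0,0]))
E
python3 - <<'E'
from h import *
s=load('scene0')
c=lambda u,v:(180+(u+.5)/5-.5,168+(v+.5)/5-.5)
t,y=fitjig(s,[(-110,124,12,*c(79,393)),(-110,-48,12,*c(438,547)),(45,-48,12,*c(636,326)),(-103,30,19,*c(275,440)),(24,30,19,*c(440,275))])
print(t,y)
print(onplane(s,[c(408,385)],25), onplane(s,[c(673,435)],13),onplane(s,[c(57,360)],0))
# candidate view pose
R=np.array(robot.get_obs()['tcp_rot']);print(R.round(2))
a=np.radians(y);ex=np.array([np.cos(a),np.sin(a),0]);ey=np.array([-np.sin(a),np.cos(a),0])
for sg in (1,-1):
  for nm,Y in (('y=ex',ex),('y=ey',ey)):
    Y=sg*Y;Z=np.array([0,0,-1.]);F=np.c_[np.cross(Y,Z),Y,Z]
    for h in (250,300,420):
      q=robot.solve_ik([t[0],t[1],h],F); print(sg,nm,h,None if q is None else np.round(q,2))
print(np.array(robot.calibration('wrist')['tool_from_camera']).round(2))
E
```

```text
resid [[-1.4, 4.5], [0.4, -1.1], [2.3, 1.7], [-3.2, -2.9], [1.9, -2.3]]
[608.44266435 -50.48469931] 16.057130808818062
[[558.36366382 -62.62925472  25.        ]] [[ 622.40096817 -142.53198047   13.        ]] [[482.84519432  70.31147605   0.        ]]
[[ 0.98  0.22 -0.  ]
 [ 0.22 -0.98  0.  ]
 [-0.   -0.   -1.  ]]
1 y=ex 250 [ 0.3   0.68 -0.47  1.77  0.42  0.79 -0.1 ]
1 y=ex 300 [ 0.32  0.62 -0.51  1.73  0.38  0.89 -0.07]
1 y=ex 420 [ 0.37  0.51 -0.58  1.58  0.3   1.14  0.  ]
1 y=ey 250 [ 0.61  0.87 -1.08  1.76  0.87  1.07  1.07]
1 y=ey 300 [ 0.62  0.79 -1.08  1.72  0.77  1.12  1.15]
1 y=ey 420 [ 0.7   0.74 -1.29  1.57  0.72  1.39  1.19]
-1 y=ex 250 [-0.18  0.67  0.31  1.79 -0.29  0.72 -2.58]
-1 y=ex 300 [-0.17  0.6   0.28  1.75 -0.22  0.82 -2.65]
-1 y=ex 420 [-0.1   0.47  0.16  1.6  -0.08  1.08 -2.78]
-1 y=ey 250 [ 0.06  0.65 -0.09  1.78  0.08  0.71 -1.36]
-1 y=ey 300 [ 0.09  0.59 -0.14  1.74  0.11  0.82 -1.38]
-1 y=ey 420 [ 0.17  0.47 -0.25  1.59  0.13  1.1  -1.41]
[[-0.   -0.95 -0.32 82.99]
 [ 1.   -0.   -0.    0.24]
 [ 0.   -0.32  0.95 31.01]
 [ 0.    0.    0.    1.  ]]
```

```bash
python3 - <<'E'
from h import *
Q=np.vstack([cloud(load(n)).reshape(-1,3) for n in('scene0','side0')]);Q=Q[np.isfinite(Q[:,0])]
print('max z per 100mm cell (rows x 100..800, cols y -700..400)')
for x in range(100,900,100):
    print(x,[int(np.percentile(Q[m,2],99.5)) if (m:=((Q[:,0]//100*100==x)&(Q[:,1]//100*100==y))).sum()>5 else None for y in range(-700,500,100)])
a=np.radians(16);ex=np.array([np.cos(a),np.sin(a),0]);ey=np.array([-np.sin(a),np.cos(a),0]);Z=np.array([0,0,-1.])
F=np.c_[ex,-ey,Z]; p=np.array([608,-50,400])+10*ey
robot.move_pose(p,F); robot.hold(.2); s=snap('wrist'); save(s,'w1'); print(robot.get_obs()['time_s'],s[2])
E
```

```text
max z per 100mm cell (rows x 100..800, cols y -700..400)
100 [385, 351, None, 121, 79, 16, 81, 84, 177, 175, 169, None]
200 [None, None, 6, 105, 104, 102, 104, 121, 179, 172, 16, 14]
300 [None, None, 6, 124, 124, 103, 104, 121, 103, 103, 16, 16]
400 [None, None, 79, 124, 5, 4, 15, 30, 4, 4, 4, 10]
500 [None, None, 148, 76, 15, 20, 118, 111, 107, 4, 4, 9]
600 [None, None, 229, 225, 180, 181, 112, 54, 4, 4, 4, 16]
700 [None, None, 236, 237, 237, 237, 19, 20, 50, 50, 4, 29]
800 [None, None, 239, 237, 237, 237, 33, 139, 141, 51, 48, 40]
3.1083 [[333.44668094   0.         251.8209668 ]
 [  0.         333.44668094 192.72342474]
 [  0.           0.           1.        ]]
```

View pics/w1.png

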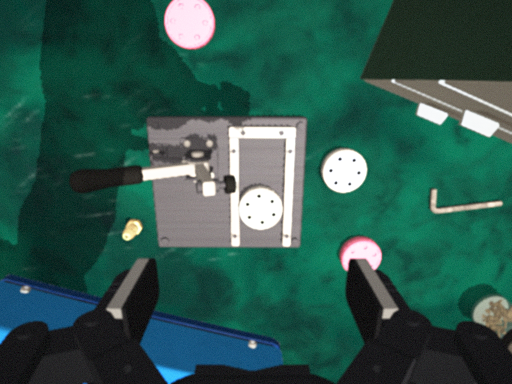

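```bash
python3 - <<'E'
from h import *
s=load('w1'); g=cv2.cvtColor(s[0],cv2.COLOR_BGR2GRAY)
c0=np.float32([(148,117),(306,117),(299,247),(160,247)]).reshape(-1,1,2)
c=cv2.cornerSubPix(g,c0.copy(),(5,5),(-1,-1),(3,50,.01)).reshape(-1,2);print(c)
J=[(45,124),(45,-48),(-110,-48),(-110,124)]
t,y=fitjig(s,[(*j,12,*p) for j,p in zip(J,c)]);print(t,y)
def circ(u,v,z,r=34):
    m=(s[0][v-r:v+r,u-r:u+r].min(2)>175).astype(np.uint8); m=cv2.morphologyEx(m,cv2.MORPH_OPEN,np.ones((11,11)))
    n,l,st,ce=cv2.connectedComponentsWithStats(m); k=1+st[1:,4].argmax(); return ce[k]+[u-r,v-r],st[k]
a=np.radians(y);R=np.array([[np.cos(a),-np.sin(a)],[np.sin(a),np.cos(a)]])
for nm,u,v,z in(('work',261,208,25),('spare',344,171,13)):
    e,st=circ(u,v,z); w=onplane(s,[e],z)[0]; print(nm,e,st,w,(w[:2]-t)@R)
for nm,u,v,z in(('barbtop',130,230,30),('barbfoot',128,233,5)):
    print(nm,(onplane(s,[(u,v)],z)[0][:2]-t)@R)
P=cloud(s); L=np.c_[(P[...,:2].reshape(-1,2)-t)@R,P[...,2].reshape(-1)]; L=L.reshape(384,512,3)
for uv in((231,184),(208,187),(80,181),(110,178),(261,208),(290,180),(200,230)): print(uv,L[uv[1],uv[0]].round(0))
m=(L[...,2]>35)&(L[...,2]<160)&(abs(L[...,1]-60)<120)&(abs(L[...,0])<60)
Q=L[m]
pad=Q[(Q[:,1]<38)];print('pad',pad.min(0),pad.max(0)); h=Q[Q[:,1]>110];print('handle',h.min(0),h.max(0))
E
```

```text
[[146.56009 117.14495]
 [305.957   118.53308]
 [298.81772 246.88911]
 [159.13564 246.3791 ]]
resid [[0.5, 1.8], [2.3, -1.3], [-1.0, -2.1], [-1.7, 1.7]]
[608.57865821 -51.25108869] 15.629653856557612
work [253.49686324 209.13048934] [  4  23  42  24 797] [553.58990677 -57.64616468  25.        ] [-54.67839682   8.65636773]
spare [344.47288777 170.78688525] [ 22  13  26  42 793] [ 620.51741294 -143.41254767   13.        ] [-13.33268298 -91.97014707]
barbtop [-78.84255017 147.68555603]
barbfoot [-94.78454628 160.70160006]
(231, 184) [  2.  28. 112.]
(208, 187) [  1.  46. 117.]
(80, 181) [  2. 154. 106.]
(110, 178) [  1. 134.  94.]
(261, 208) [-53.   0.  25.]
(290, 180) [-23. -31.  18.]
(200, 230) [-87.  72.  11.]
pad [ -7.11982615  23.61783084 101.70183987] [  7.80866163  37.8514169  113.75541174]
handle [ -9.53755264 110.12137721  70.15693132] [  9.96443722 166.01586388 108.46470282]
```

```bash
cat >> h.py <<'E'
t0=np.array([608.6,-51.3,0]); A=np.radians(15.65)
RJ=np.array([[np.cos(A),-np.sin(A),0],[np.sin(A),np.cos(A),0],[0,0,1.]])
def tcp(tip,F,L=173): return t0+RJ@(np.array(tip,float)-L*F[:,2])   # F in jig axes
def lin(tip,F,vel=100): robot.move_linear(tcp(tip,F),RJ@F,vel)
p=np.radians(18); FP=np.c_[[np.cos(p),0,np.sin(p)],[0,-1,0],[np.sin(p),0,-np.cos(p)]]
E
python3 - <<'E'
from h import *
robot.set_gripper(0)
robot.move_pose(tcp([-104,0,110],FP),RJ@FP)
lin([-104,0,17.5],FP,80); robot.hold(.1)
f0=np.array(robot.get_obs()['wrist_force']); print('f0',f0)
lin([-80,0,17.5],FP,60)
for x in list(range(-76,-42,4))+list(np.arange(-42,-22,1.)):
    lin([x,0,17.5],FP,30)
    o=robot.get_obs(); f=RJ.T@(np.array(o['wrist_force'])-f0)
    if x>=-42 or abs(f).max()>3: print(x,f.round(1))
    if f[0]<-6: break
robot.hold(.3); o=robot.get_obs(); print((RJ.T@(np.array(o['wrist_force'])-f0)).round(1),o['time_s'])
s=snap('scene');save(s,'s2'); cv2.imwrite('pics/c2.png',cv2.resize(s[0][168:288,180:340],(800,600),interpolation=cv2.INTER_CUBIC))
E
```

```text
Traceback (most recent call last):
  File "h.py", line 31, in lin
    def lin(tip,F,vel=100): robot.move_linear(tcp(tip,F),RJ@F,vel)
                            ~~~~~~~~~~~~~~~~~^^^^^^^^^^^^^^^^^^^^^
bench.MotionError: the arm cannot follow that straight line within its joint ranges
```

```bash
python3 - <<'E'
from h import *
from scipy.spatial.transform import Rotation as S
D=np.diag([1,-1,-1.])
for px in (0,10,18):
  for ry in (0,15,30):   # lean of body toward -y
    for yaw in (0,90,180,-90):
      F=(S.from_euler('x',ry,degrees=True)*S.from_euler('y',-px,degrees=True)).as_matrix()@D@S.from_euler('z',yaw,degrees=True).as_matrix()
      r=[robot.solve_ik(tcp([x,0,z],F),RJ@F) for x,z in((-104,60),(-95,17.5),(-34,17.5))]
      if px==18 and ry==0 and yaw==0: print(F.round(2))
      print(px,ry,yaw,[q is not None for q in r], F[:,2].round(2), None if r[1] is None else np.round(r[1],2))
E
```

```text
0 0 0 [True, True, True] [ 0.  0. -1.] [ 0.12  0.65 -0.09  2.05  0.13  0.44 -1.37]
0 0 90 [True, True, True] [ 0.  0. -1.] [-0.14  0.68  0.3   2.06 -0.44  0.46 -2.37]
0 0 180 [True, True, True] [ 0.  0. -1.] [ 0.8   1.04 -1.34  2.03  1.16  1.16  0.77]
0 0 -90 [True, True, True] [ 0.  0. -1.] [ 0.5   0.73 -0.67  2.04  0.77  0.64 -0.43]
0 15 0 [True, True, True] [ 0.    0.26 -0.97] [ 0.51  0.74 -0.45  1.93  0.1   0.63 -1.24]
0 15 90 [True, True, True] [ 0.    0.26 -0.97] [ 0.11  0.72  0.17  1.95 -0.55  0.69 -2.16]
0 15 180 [True, True, True] [ 0.    0.26 -0.97] [ 0.92  1.08 -1.3   1.92  0.92  1.05  1.11]
0 15 -90 [True, True, True] [ 0.    0.26 -0.97] [ 0.8   0.9  -0.98  1.92  0.66  0.81 -0.22]
0 30 0 [True, True, True] [ 0.    0.5  -0.87] [ 0.75  0.9  -0.7   1.8   0.09  0.83 -1.16]
0 30 90 [True, True, True] [ 0.    0.5  -0.87] [ 0.28  0.82  0.1   1.82 -0.62  0.94 -2.03]
0 30 180 [True, True, True] [ 0.    0.5  -0.87] [ 1.01  1.19 -1.3   1.79  0.69  1.08  1.39]
0 30 -90 [True, True, True] [ 0.    0.5  -0.87] [ 0.98  1.14 -1.22  1.79  0.62  1.03 -0.11]
10 0 0 [True, True, True] [ 0.17 
[... 1536 characters left out ...]
25 -0.92] [ 0.73  0.73 -0.61  2.18  0.09  0.18 -1.16]
18 15 90 [True, True, True] [ 0.31  0.25 -0.92] [ 0.57  0.69 -0.38  2.18 -0.72  0.22 -1.92]
18 15 180 [True, True, True] [ 0.31  0.25 -0.92] [ 1.07  1.05 -1.3   2.17  1.24  0.67  0.86]
18 15 -90 [True, True, True] [ 0.31  0.25 -0.92] [ 1.01  0.94 -1.13  2.17  1.14  0.5  -0.61]
18 30 0 [True, True, True] [ 0.31  0.48 -0.82] [ 0.94  0.89 -0.78  2.04 -0.05  0.43 -0.97]
18 30 90 [True, True, True] [ 0.31  0.48 -0.82] [ 0.7   0.79 -0.39  2.05 -0.71  0.52 -1.89]
18 30 180 [True, True, True] [ 0.31  0.48 -0.82] [ 1.17  1.17 -1.3   2.03  0.85  0.68  1.29]
18 30 -90 [True, True, True] [ 0.31  0.48 -0.82] [ 1.19  1.22 -1.37  2.03  0.91  0.74 -0.34]
```

```bash
python3 - <<'E'
from h import *
Q=np.vstack([cloud(load(n)).reshape(-1,3) for n in('scene0','w1')]);Q=Q[np.isfinite(Q[:,0])]
Q=Q[(Q[:,0]>500)&(Q[:,1]<-60)&(Q[:,1]>-400)&(Q[:,2]>60)&(Q[:,2]<300)]
J=(Q-t0)@RJ
for x in range(-40,160,20):
    m=(J[:,0]//20*20==x)&(J[:,1]<-60)
    if m.any(): print(x,J[m][J[m][:,1].argsort()[-5:]].round(0)[::2].tolist())
from scipy.spatial.transform import Rotation as S
F=(S.from_euler('x',20,degrees=True)*S.from_euler('y',-10,degrees=True)).as_matrix()@np.diag([1,-1,-1.]);C=np.array(robot.calibration('wrist')['tool_from_camera'])[:3,3]
print('cam',(RJ.T@(tcp([-34,0,18],F)-t0)+F@C).round())
E
```

```text
-40 [[-31.0, -286.0, 106.0], [-25.0, -285.0, 107.0], [-29.0, -284.0, 103.0]]
-20 [[-1.0, -235.0, 93.0], [-0.0, -235.0, 84.0], [-1.0, -235.0, 87.0]]
0 [[11.0, -60.0, 295.0], [11.0, -60.0, 294.0], [11.0, -60.0, 299.0]]
20 [[39.0, -225.0, 181.0], [39.0, -224.0, 63.0], [40.0, -220.0, 149.0]]
40 [[55.0, -155.0, 104.0], [53.0, -155.0, 103.0], [51.0, -155.0, 106.0]]
60 [[79.0, -111.0, 123.0], [80.0, -110.0, 88.0], [80.0, -108.0, 135.0]]
80 [[88.0, -101.0, 185.0], [88.0, -101.0, 122.0], [88.0, -101.0, 166.0]]
100 [[100.0, -107.0, 188.0], [101.0, -107.0, 117.0], [100.0, -107.0, 194.0]]
120 [[121.0, -114.0, 156.0], [120.0, -114.0, 148.0], [120.0, -114.0, 121.0]]
140 [[140.0, -122.0, 65.0], [140.0, -121.0, 75.0], [142.0, -121.0, 235.0]]
cam [ 23. -53. 163.]
```

```bash
cat >> h.py <<'E'
def FPd(d):
    p=np.radians(d); return np.c_[[np.cos(p),0,np.sin(p)],[0,-1,0],[np.sin(p),0,-np.cos(p)]]
pit=lambda x: float(np.interp(x,[-95,-45],[2,17]))
def tipz(x): return 12+2.3+11*np.sin(np.radians(pit(x)))
E
python3 - <<'E'
from h import *
for x in range(-104,-20,10):
    F=FPd(pit(x)); q=robot.solve_ik(tcp([x,0,tipz(x)],F),RJ@F); print(x,round(pit(x),1),None if q is None else np.round(q,2))
E
```

```text
-104 2.0 [ 0.14  0.64 -0.1   2.11  0.14  0.37 -1.37]
-94 2.3 [ 0.14  0.65 -0.11  2.09  0.14  0.38 -1.37]
-84 5.3 [ 0.16  0.64 -0.13  2.11  0.15  0.31 -1.38]
-74 8.3 [ 0.18  0.64 -0.14  2.13  0.16  0.24 -1.38]
-64 11.3 [ 0.2   0.64 -0.18  2.15  0.22  0.18 -1.44]
-54 14.3 [ 0.38  0.66 -0.42  2.16  0.98  0.21 -2.18]
-44 17.0 [ 0.52  0.71 -0.64  2.17  1.37  0.31 -2.55]
-34 17.0 [ 0.51  0.72 -0.64  2.15  1.33  0.32 -2.51]
-24 17.0 [ 0.37  0.68 -0.42  2.13  1.11  0.19 -2.31]
```

```bash
cat >> h.py <<'E'
FV=np.c_[[0,-1,0],[-1,0,0],[0,0,-1.]]
E
python3 - <<'E'
from h import *
for x in (-130,-100,-60):
    for z in (15,100):
        q=robot.solve_ik(tcp([x,0,z],FV),RJ@FV); print(x,z,None if q is None else np.round(q,2))
robot.move_pose(tcp([-127,0,110],FV),RJ@FV)
robot.set_gripper(50,60)
lin([-127,0,25],FV,100); robot.hold(.2)
f0=np.array(robot.get_obs()['wrist_force']); z=25
while z>-2:
    z-=1; lin([-127,0,z],FV,20); f=np.array(robot.get_obs()['wrist_force'])-f0
    if abs(f[2])>2.5: break
print('touch z',z,f.round(1),f0.round(1)); 
o=robot.get_obs();print(o['time_s'],o['grip_width'])
lin([-127,0,z+3],FV,20)
s=snap('side');save(s,'sd2');s=snap('scene');save(s,'s2'); cv2.imwrite('pics/c2.png',cv2.resize(s[0][138:288,155:355],(800,600),interpolation=cv2.INTER_CUBIC))
E
```

```text
-130 15 [-0.09  0.65  0.25  2.14 -0.42  0.39 -2.36]
-130 100 [-0.25  0.53  0.48  2.08 -0.42  0.62 -2.34]
-100 15 [-0.13  0.68  0.29  2.08 -0.43  0.44 -2.37]
-100 100 [-0.26  0.57  0.49  2.02 -0.43  0.66 -2.36]
-60 15 [-0.18  0.72  0.33  1.98 -0.45  0.52 -2.39]
-60 100 [-0.28  0.61  0.5   1.93 -0.43  0.71 -2.39]
touch z 9 [-1.6 -0.9  5.2] [-0.2  1.2  1.1]
11.4417 49.921543138371156
```

View pics/c2.png

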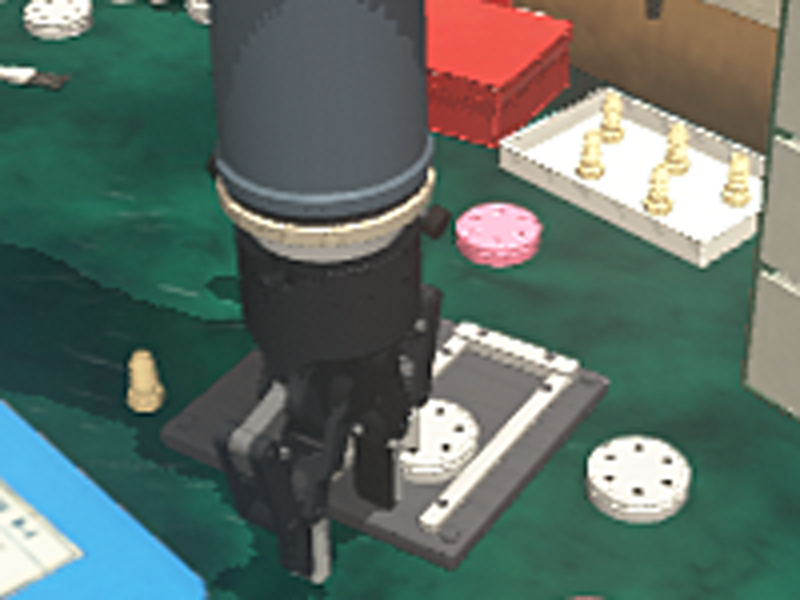

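```bash
python3 - <<'E'
from h import *
z=11.5; lin([-127,0,z],FV,20); robot.hold(.2)
f0=np.array(robot.get_obs()['wrist_force'])
lin([-112,0,z],FV,50); lg=[]
for x in list(range(-109,-70,3))+list(np.arange(-70,-48,1.)):
    lin([x,0,z],FV,40)
    o=robot.get_obs(); f=RJ.T@(np.array(o['wrist_force'])-f0); lg.append((float(x),*f.round(1).tolist()))
    if f[0]<-6: break
robot.hold(.3); o=robot.get_obs(); print(lg[-14:],(RJ.T@(np.array(o['wrist_force'])-f0)).round(1),o['time_s'],o['grip_width'])
s=snap('scene');save(s,'s3'); cv2.imwrite('pics/c3.png',cv2.resize(s[0][138:288,155:355],(800,600),interpolation=cv2.INTER_CUBIC))
E
```

```text
[(-73.0, -0.3, -0.1, -1.5), (-70.0, 0.9, 0.3, -1.3), (-69.0, 1.4, -0.2, -1.0), (-68.0, -0.0, -1.4, -0.4), (-67.0, -0.0, -0.4, -1.5), (-66.0, 0.7, 0.1, -0.3), (-65.0, 0.7, 0.4, -1.1), (-64.0, 1.8, -0.9, -0.5), (-63.0, 1.6, 0.4, -0.7), (-62.0, 0.3, -0.5, -1.3), (-61.0, 1.2, 0.5, -0.6), (-60.0, -1.5, 0.7, -1.1), (-59.0, -4.1, 0.2, 1.8), (-58.0, -7.1, -0.6, 3.0)] [-8.4  0.2  3.2] 19.5417 49.971555158743406
```

View pics/c3.png

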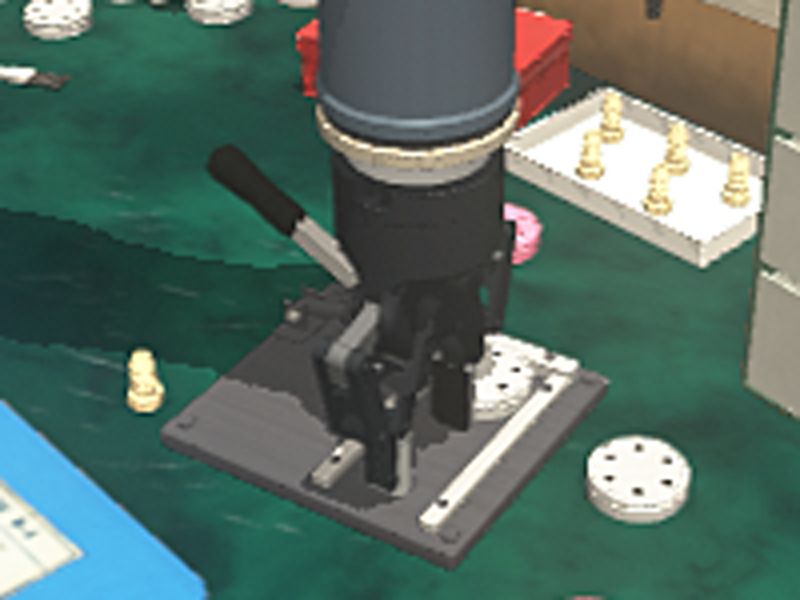

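```bash
cat >> h.py <<'E'
n=np.array([0,-1,1])/2**.5; zt=np.array([0,-1,-1])/2**.5
def FL(k): # k: tool x = n, or tool x = +-jig x
    x=[n,-n,np.array([1.,0,0]),np.array([-1.,0,0])][k]; return np.c_[x,np.cross(zt,x),zt]
def P(phi,gap,ins=25):
    a=np.radians(28)+phi; C=np.array([0.5,64+105*np.cos(a),48+105*np.sin(a)]); return C-(11+gap)*n+ins*zt
E
python3 - <<'E'
from h import *
q0=np.array(robot.get_obs()['q']);print(q0.round(2))
for k in range(4):
    F=FL(k)
    for nm,tp in (('ret',P(0,31)-90*zt),('pre',P(0,31)),('0',P(0,11)),('.4',P(.4,11)),('.8',P(.8,9)),('1',P(1,9))):
        q=robot.solve_ik(tcp(tp,F),RJ@F); print(k,nm,tp.round(),None if q is None else np.round(q,2))
E
```

```text
[-0.2   0.73  0.38  1.98 -0.52  0.53 -2.32]
0 ret [  0. 232. 114.] [-1.4   1.32  1.43  1.78 -0.61  1.01 -2.81]
0 pre [  0. 169.  50.] [-1.3   1.33  1.28  1.87 -0.62  0.78 -2.81]
0 0 [  0. 155.  64.] [-1.28  1.29  1.28  1.88 -0.59  0.76 -2.81]
0 .4 [  0. 128.  96.] [-1.25  1.22  1.28  1.89 -0.51  0.74 -2.81]
0 .8 [  0.  90. 117.] [-1.21  1.23  1.35  1.91 -0.59  0.73 -2.66]
0 1 [  0.  69. 121.] [-1.17  1.22  1.35  1.92 -0.6   0.7  -2.62]
1 ret [  0. 232. 114.] [-0.81  0.77  0.03  1.76  0.71  1.17 -0.99]
1 pre [  0. 169.  50.] [-0.72  0.84  0.03  1.85  0.83  1.02 -1.08]
1 0 [  0. 155.  64.] [-0.7   0.82  0.03  1.86  0.84  1.03 -1.06]
1 .4 [  0. 128.  96.] [-0.66  0.76  0.03  1.87  0.85  1.04 -1.01]
1 .8 [  0.  90. 117.] [-0.59  0.72  0.03  1.89  0.88  1.03 -0.97]
1 1 [  0.  69. 121.] [-0.56  0.71  0.03  1.9   0.91  1.02 -0.95]
2 ret [  0. 232. 114.] [-1.15  0.87  0.62  1.78  0.32  0.94 -2.17]
2 pre [  0. 169.  50.] [-1.07  0.96  0.64  1.86  0.34  0.73 -2.18]
2 0 [  0. 155.  64.] [-1.06  0.94  0.65  1.88  0.36  0.73 -2.17]
2 .4 [  0. 128.  96.] [-1.03  0.88  0.67  1.89  0.39  0.74 -2.13]
2 .8 [  0.  90. 117.] [-0.98  0.85  0.69  1.91  0.43  0.72 -2.09]
2 1 [  0.  69. 121.] [-0.96  0.84  0.7   1.92  0.44  0.7  -2.08]
3 ret [  0. 232. 114.] [-0.21  1.   -1.08  1.74  1.15  1.84  0.17]
3 pre [  0. 169.  50.] [-0.1   1.1  -1.08  1.83  1.28  1.8   0.13]
3 0 [  0. 155.  64.] [-0.08  1.07 -1.08  1.84  1.27  1.79  0.16]
3 .4 [  0. 128.  96.] [ 0.04  1.13 -1.3   1.85  1.33  1.99  0.17]
3 .8 [  0.  90. 117.] [ 0.11  1.08 -1.3   1.86  1.34  1.96  0.24]
3 1 [  0.  69. 121.] [ 0.15  1.07 -1.3   1.87  1.35  1.95  0.27]
```

```bash
python3 - <<'E'
from h import *
F=FL(2)
lin([-72,0,11.5],FV,60); lin([-75,0,150],FV,150); robot.set_gripper(0)
robot.move_pose(tcp(P(0,34)-90*zt,F),RJ@F)
lin(P(0,34),F,120); robot.hold(.1)
f0=np.array(robot.get_obs()['wrist_force']); print(robot.get_obs()['time_s'])
lin(P(0,17),F,60)
for phi in np.arange(0,.91,.06):
    lin(P(phi,14.5),F,60); f=RJ.T@(np.array(robot.get_obs()['wrist_force'])-f0); print(round(phi,2),f.round(1))
    if np.linalg.norm(f)>25: print('STOP'); break
print(robot.get_obs()['time_s'])
s=snap('scene');save(s,'s4'); cv2.imwrite('pics/c4.png',cv2.resize(s[0][138:288,155:355],(800,600),interpolation=cv2.INTER_CUBIC))
E
```

```text
23.6083
0.0 [-0.1  1.  -0.2]
0.06 [-1.3  3.8 -3.5]
0.12 [-2.1  5.6 -2.2]
0.18 [-0.7  5.6 -2.1]
0.24 [-0.6  3.8 -0.5]
0.3 [-0.1  5.7 -1.1]
0.36 [ 1.1  3.4 -1.3]
0.42 [ 0.2  3.  -0.3]
0.48 [ 0.2  2.4 -1. ]
0.54 [-1.1  2.  -0.5]
0.6 [ 0.1  1.3 -0.2]
0.66 [ 0.3 -0.1 -0.3]
0.72 [-0.3 -0.2 -0.5]
0.78 [-0.2 -0.4  0.2]
0.84 [-0.6  0.3 -0. ]
0.9 [-0.  -0.5  0.3]
28.1667
```

View pics/c4.png

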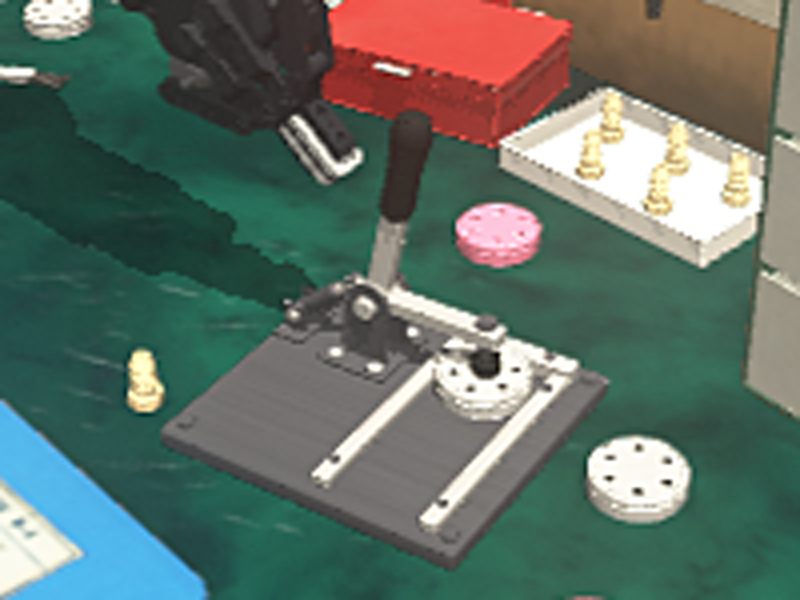

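The picture shows the clamp shut: the handle is upright at (405,160) and the pad is on the cap at (485,360). The cap is up against the end stop, the barb and spare cap haven't moved, and the gripper is clear.

```bash
python3 - <<'E'
from h import *
F=FL(2); lin(P(.9,14.5)-60*zt,F,100); robot.hold(.3); print(robot.get_obs()['time_s']); print(robot.job_done())
E
```

```text
29.2667
the job is handed in; nothing more can be done
None
```

I pushed the cap home against the end stop, snapped the clamp shut on it and handed the job in at about 29 s, with the spare cap and barb undisturbed in the last picture; the judge's verdict was not shown.

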